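# Tip the standing mould plates and put them back in the rack

### The arm

A 6-joint arm with a two-finger parallel gripper is mounted at the origin on a cart in front of the work surface, level with it; the furniture and walls round the work are solid. World frame = base frame: x ahead of the robot, y to its left, z up, the work surface at z = 0. Lengths are in mm, angles in degrees, forces in N, time in s.
With the tool pointing down it reaches from about 300 to 850 mm from the base axis. Payload 4.2 kg.
Tool frame: the origin (TCP) lies between the finger pads; the fingertips stand 22 mm ahead of it and the grasp point (between the pads) lies 3 mm ahead of it (env.finger_overhang is the distance from the TCP to the fingertips, in mm); z points along the fingers, y is the line along which they close (so a half turn about z gives the same grasp; the last joint's range is limited). The gripper opens to 91 mm and grips with 3 to 60 N. Pads are 32 mm wide; open, the fingers measure 118 mm over their backs; the gripper's body (76 mm by 178 mm) begins 60 mm behind the grasp point.
Start: joints at [71.047, 18.312, 89.639, -0, 72.044, -1.146], TCP at [175.848, 547.465, 235.976] pointing down, gripper open.
Joint ranges: [-177.97, 177.97], [-48.28, 115.42], [12.27, 149.76], [-77.06, 257.06], [2.81, 150.46], [-146.56, 146.56]. Speed limits (degrees/s): [147.25, 147.25, 180, 180, 180, 180].

### API

Orientations are given as [roll, pitch, yaw] about the fixed x, y, z axes, in that order (R = Rz(yaw) Ry(pitch) Rx(roll)).
In Python, from workcell import state, cams, ticket, look_for, outline_of, env gives the robot as it stands.
- The arm moves only by the tool servo_tool, never from a script. Its argument "steps" is a list of rows, each a list of 3 entries, a list of its own where there are three numbers: the closure in counts, from 0 (fully open) to 255 (shut), then the shift along the tool's x, y, z in mm, then the turn, a rotation vector about the tool's x, y, z in rad. A call has exactly 10 rows; each row shifts and turns the commanded pose from where the row before left it, along the tool's axes as they then stand; what a row does not reach is not made up. A row lasts 1/10 s, in which the tool goes at most 50 mm and 8.59 degrees, less where a joint would pass 70% of its speed; a pose out of reach is approached as far as the arm can. A call with a gripper value outside its range is refused whole. The fingers move at their own pace and stop on an object; "squeeze" is the grip in N (left out, the last holds). Time passes only in rows, so rows that do not move let the fingers close, or fill a call up. It gives the time, the measured TCP pose, the force, the opening and the grip force at its end, in the units of the state.
- state(): the state, without advancing time (a new reading comes with each control period).
- cams.grab_frame(name): name is "side" or "top" or "wrist"; returns a dict with "color" (400x640x3 uint8, red, green, blue), "z_map" (400x640 float32, mm along the optical axis (not along the pixel's ray), 0 where there is no reading), "fovy" (degrees; the focal length in pixels is half the picture's height over the tangent of half this angle, whatever the lens; pixels are square), "cx", "cy" (the principal point, pixels), "eye" and "rotation" of the camera in the world; the wrist camera has in their place "tool_from_camera" (4x4, takes a point from camera to tool coordinates, whose origin is the TCP and whose axes are the flange's). Camera axes: x right, y up, looking along -z (the intrinsics and any distortion apply to the point x, -y, -z); pixel columns grow to the right and rows downward; lengths in mm; the calibration is good to about 2 mm. A picture is of the moment at which its call begins: read the wrist's pose just before it.
- ticket.job_done(): hands the job in; it is judged then, once.
Trained networks look in a picture, given as the dict that the camera call returned (one of the last four; its "shot" number tells which), for a name from the list of things; names that differ only in an ending like _2 or _b are one class to them, and where a whole thing is asked for, a point or a joint stands for the part that bears it (a point fixed in the world has none). Each returns a list of dicts, best first, with "confidence" (0 to 1); they miss things now and then, are a little off and sometimes report something else, mostly with a low value. They report only what shows in the picture. A call takes as long as a camera call.
- look_for(picture, thing): "at" ([column, row] in pixels, amid what is visible of it).
- outline_of(picture, thing): "pixels" (400x640 bool, what is visible of it) and "at" ([column, row] in pixels, amid what is visible of it).
The state is a dict: "time_s": time; "qpos": joint angles; "qvel": joint speeds; "effort": joint torques, N m; "ee_pos": TCP position; "ee_rot": TCP orientation; "force": force on the tool from outside, world axes, zero at the start; "torque": the same for the moment, N m; "gripper_width": finger opening in mm; "gripper_force": force on a finger pad.
Only numpy, scipy, OpenCV 4.12 (cv2) and the standard library are available. Lean on these libraries where they do the work, as an engineer would, in place of code of your own. Each camera call takes 0.05 s, during which the arm holds its last target. There are 200 camera calls.

### The job

Two aluminium press-mould plates, a square one and a hexagonal one, were left standing on edge. First tip both over where they stand with a light push, so that each lies on its plain back with its knob up; do not pick one up while it is on edge or shove it across the worktop. Then lift each by its knob and lay it flat in the pocket of its own shape in the sloping rack, setting it down on the pocket's floor before letting go, and leave the jar and the glass pieces alone.

Things in the scene. Friction and masses are not known exactly. Their poses are not given: they have to be found in the camera images.
- square_plate: Square press-mould plate, 84 x 84 mm, bare aluminium, 16 mm thick, 0.3 kg, loose, a square knob on the middle of one face. Origin: middle of the plain back face. Axes: z square to the plate, to the knob side; x, y in the plate, along its sides. At the start it stands on a straight edge: x up, z level, top edge 84 mm high. It topples past 10 to 13 degrees of lean.
- hex_plate: Regular hexagonal press-mould plate, 84 mm across flats, 97 over corners, bare aluminium, 16 mm thick, 0.3 kg, loose, a square knob on the middle of one face. Origin: middle of the plain back face. Axes: z square to the plate, to the knob side; x, y in the plate, x square to two sides. At the start it stands on a straight edge: x up, z level, top edge 84 mm high. It topples past 10 to 13 degrees of lean.
- square_plate_knob (a point): Centre of the square plate's square knob (dark steel, 20 x 20 mm, sides along x and y, 22 mm high), 27 mm from the back face; axes as the plate's. Plate on edge: 42 mm up, the knob spans 32 to 52 mm of height. Pushed above the knob on its side, the plate falls away from the pusher onto its back; the knob then points up, its centre 27 mm and its end 38 mm over the worktop.
- hex_plate_knob (a point): Centre of the hexagonal plate's square knob (dark steel, 20 x 20 mm, sides along x and y, 22 mm high), 27 mm from the back face; axes as the plate's. Plate on edge: 42 mm up, the knob spans 32 to 52 mm of height. Pushed above the knob on its side, the plate falls away from the pusher onto its back; the knob then points up, its centre 27 mm and its end 38 mm over the worktop.
- square_pocket: Square recess in a fixed wooden tray in the rack, 92 mm across flats (4 mm to spare each side), rim 9 mm high, 7 mm wide. Origin: centre of its floor, 60 mm over the worktop. z: outward from the floor, 30 degrees off vertical, leaning to the rack's low front; x up the slope, y level; sides along x and y. Tag of the same outline on the tray's front.
- hex_pocket: Regular hexagonal recess in a fixed wooden tray in the rack, 92 mm across flats (4 mm to spare each side), rim 9 mm high, 7 mm wide. Origin: centre of its floor, 60 mm over the worktop. z: outward from the floor, 30 degrees off vertical, leaning to the rack's low front; x up the slope, y level; x square to two of its sides. Tag of the same outline on the tray's front.
- rack: Fixed dark steel rack, 245 mm long, 135 mm deep, with the two pocket trays side by side, 120 mm apart, sloping 30 degrees, low edge to the robot; either may be on the left. Origin: centre of its underside; x to its back, y to its left. Height 100 mm. A tall drawer cabinet stands behind the plates, nearest corner about x 0.63, y -0.12: carry plates past in front of it.
- frit_jar: Bystander: closed glass jar of frit, 79 x 79 x 90 mm, loose. Origin: centre of its underside. Leave alone.
- glass_hook: Bystander: clear glass hook ornament with a round foot, 45 x 53 x 74 mm, loose. Origin: centre of its underside. Leave alone.
- flame_drop_01: Bystander: pointed red glass drop, 37 x 36 x 63 mm, loose, behind the rack. Origin: centre of its underside. Leave alone.

How it is judged (in metres and radians):
On the way, in this order (a step that is already met when the one before it is completed fails the run):
1. one plate has been tipped: it lies on its plain back on the worktop, knob up, untouched, its knob within 13 cm of where it was (((angle between square_plate_knob's own z axis and vertical below 0.1 rad and height (world z) of square_plate_knob between 0.02 and 0.034 m and distance of square_plate_knob from where it was at the start of the episode below 0.13 m and linear speed of square_plate below 0.05 m/s and contact force between the arm and square_plate below 0.1 N) or (angle between hex_plate_knob's own z axis and vertical below 0.1 rad and height (world z) of hex_plate_knob between 0.02 and 0.034 m and distance of hex_plate_knob from where it was at the start of the episode below 0.13 m and linear speed of hex_plate below 0.05 m/s and contact force between the arm and hex_plate below 0.1 N))), for 0.2 s.
2. both plates lie so (angle between each of square_plate_knob, hex_plate_knob's own z axis and vertical below 0.1 rad and height (world z) of square_plate_knob between 0.02 and 0.034 m and distance of each of square_plate_knob, hex_plate_knob from where it was at the start of the episode below 0.13 m and linear speed of each of square_plate, hex_plate below 0.05 m/s and contact force between the arm and square_plate below 0.1 N and height (world z) of hex_plate_knob between 0.02 and 0.034 m and contact force between the arm and hex_plate below 0.1 N), for 0.2 s.
3. one plate lies flat on the floor of its own pocket while the fingers still hold it ((((x of square_plate_knob in the frame of square_pocket between -0.008 and 0.008 m and y of square_plate_knob in the frame of square_pocket between -0.008 and 0.008 m and z of square_plate_knob in the frame of square_pocket between 0.022 and 0.031 m and angle between the z axis of square_plate_knob and the z axis of square_pocket, either way round below 0.09 rad and angle between square_plate_knob's own z axis and vertical below 1 rad) and contact force between the fingers and square_plate above 0.5 N) or ((x of hex_plate_knob in the frame of hex_pocket between -0.008 and 0.008 m and y of hex_plate_knob in the frame of hex_pocket between -0.008 and 0.008 m and z of hex_plate_knob in the frame of hex_pocket between 0.022 and 0.031 m and angle between the z axis of hex_plate_knob and the z axis of hex_pocket, either way round below 0.09 rad and angle between hex_plate_knob's own z axis and vertical below 1 rad) and contact force between the fingers and hex_plate above 0.5 N))), for 0.05 s.
4. both plates lie so, the second still held (x of square_plate_knob in the frame of square_pocket between -0.008 and 0.008 m and y of square_plate_knob in the frame of square_pocket between -0.008 and 0.008 m and z of square_plate_knob in the frame of square_pocket between 0.022 and 0.031 m and angle between the z axis of square_plate_knob and the z axis of square_pocket, either way round below 0.09 rad and angle between each of square_plate_knob, hex_plate_knob's own z axis and vertical below 1 rad and x of hex_plate_knob in the frame of hex_pocket between -0.008 and 0.008 m and y of hex_plate_knob in the frame of hex_pocket between -0.008 and 0.008 m and z of hex_plate_knob in the frame of hex_pocket between 0.022 and 0.031 m and angle between the z axis of hex_plate_knob and the z axis of hex_pocket, either way round below 0.09 rad and (contact force between the fingers and square_plate above 0.5 N or contact force between the fingers and hex_plate above 0.5 N)), for 0.05 s.
At the end, for the whole second after the job is handed in: The square plate lies in the square pocket and the hexagonal plate in the hexagonal pocket, knob outward, each flat on the floor (within 4 mm and 5 degrees) and within 8 mm of the pocket's centre along and across the slope, at rest and released (x of square_plate_knob in the frame of square_pocket between -0.008 and 0.008 m and y of square_plate_knob in the frame of square_pocket between -0.008 and 0.008 m and z of square_plate_knob in the frame of square_pocket between 0.022 and 0.031 m and angle between the z axis of square_plate_knob and the z axis of square_pocket, either way round below 0.09 rad and angle between each of square_plate_knob, hex_plate_knob's own z axis and vertical below 1 rad and linear speed of each of square_plate, hex_plate below 0.03 m/s and angular speed of each of square_plate, hex_plate below 0.3 rad/s and x of hex_plate_knob in the frame of hex_pocket between -0.008 and 0.008 m and y of hex_plate_knob in the frame of hex_pocket between -0.008 and 0.008 m and z of hex_plate_knob in the frame of hex_pocket between 0.022 and 0.031 m and angle between the z axis of hex_plate_knob and the z axis of hex_pocket, either way round below 0.09 rad); the robot touches nothing.
It fails at once if a plate is lifted off the worktop while on edge or turned over ((angle between square_plate_knob's own z axis and vertical above 0.9 rad and height (world z) of square_plate_knob above 0.075 m) or (angle between hex_plate_knob's own z axis and vertical above 0.9 rad and height (world z) of hex_plate_knob above 0.075 m)).
It fails at once if a plate is knocked hard while on edge ((angle between square_plate_knob's own z axis and vertical above 0.9 rad and linear speed of square_plate above 0.6 m/s) or (angle between hex_plate_knob's own z axis and vertical above 0.9 rad and linear speed of hex_plate above 0.6 m/s)).
It fails at once if the jar is moved more than 2 cm or tipped (distance of frit_jar from where it was at the start of the episode above 0.02 m or angle between frit_jar's own z axis and vertical above 0.35 rad).
It fails at once if the glass hook is moved more than 2 cm or tipped (distance of glass_hook from where it was at the start of the episode above 0.02 m or angle between glass_hook's own z axis and vertical above 0.35 rad).
It fails at once if the nearest glass drop is moved more than 2 cm or tipped (distance of flame_drop_01 from where it was at the start of the episode above 0.02 m or angle between flame_drop_01's own z axis and vertical above 0.35 rad).
It also fails if it takes over 67 s, if anything falls off the work surface, if the arm or the gripper's body presses on something with over 40 N, if the wrist force passes 120 N, or if a joint passes its speed limit or range.

## Working session

There is one attempt and no reset: what is moved stays moved. The work goes in short steps, Python scripts to look and compute and a tool call to move; the robot and the scene stay as the last step left them, time stands still between calls to the robot, and variables do not carry over. Pictures are saved under pics/ and viewed, at most 10 in all, crops included, and the job is handed in when it is done.

Besides the shell and the picture viewer there is one more tool, called by a JSON object that holds its "fn" and its "kwargs", one argument or row to a line. servo_tool: Moves the arm, as the interface text tells. Its arguments: {"type":"object","properties":{"steps":{"type":"array","items":{"type":"array"}},"squeeze":{"type":"number"}},"required":["steps"]}

```bash
mkdir -p pics; cat > h.py <<'E'
import numpy as np, cv2
from scipy.spatial.transform import Rotation as Ro
from workcell import state, cams, ticket, look_for, outline_of, env
def grab(n):
    s=state(); f=cams.grab_frame(n)
    if 'eye' in f: f['R']=np.array(f['rotation']).reshape(3,3); f['t']=np.array(f['eye'])
    else:
        T=np.array(f['tool_from_camera']); R=Ro.from_euler('xyz',s['ee_rot'],degrees=True).as_matrix()
        f['R']=R@T[:3,:3]; f['t']=R@T[:3,3]+np.array(s['ee_pos'])
    return f
def cloud(f):
    z=f['z_map']; F=200/np.tan(np.radians(f['fovy'])/2)
    v,u=np.mgrid[:400,:640]
    P=np.stack([(u-f['cx'])/F*z,-(v-f['cy'])/F*z,-z],-1)@f['R'].T+f['t']
    P[z<=0]=np.nan
    return P
def save(f,n): cv2.imwrite('pics/'+n,f['color'][...,::-1])
E
python3 - <<'E'
from h import *
s=state();print(s['ee_pos'],s['ee_rot'],s['time_s'],env.finger_overhang)
ims=[]
for n in ['top','side']:
    f=grab(n);save(f,n+'0.png');P=cloud(f)
    print(n,{k:(v if np.size(v)<10 else 0) for k,v in f.items() if k not in('color','z_map','R','t')})
    for th in ['square_plate','hex_plate','square_plate_knob','hex_plate_knob','square_pocket','hex_pocket','rack','frit_jar','glass_hook','flame_drop_01']:
        for o in outline_of(f,th)[:2]:
            p=P[o['pixels']]; p=p[~np.isnan(p[:,0])]
            if len(p): print(th,round(o['confidence'],2),np.round(o['at']),len(p),'med',np.median(p,0).round(),'lo',np.percentile(p,2,axis=0).round(),'hi',np.percentile(p,98,axis=0).round())
E
```

```text
[175.70145848 547.01971707 235.11031133] [-1.79899208e+02 -2.16929056e-03  1.62192680e+02] 0.0 22.0Traceback (most recent call last):
  File "<stdin>", line 5, in <module>
  File "h.py", line 6, in grab
    if 'eye' in f: f['R']=np.array(f['rotation']).reshape(3,3); f['t']=np.array(f['eye'])
                          ~~~~~~~~~~~~~~~~~~~~~~~~~~~~~~~^^^^^
ValueError: cannot reshape array of size 3 into shape (3,3)
```

```bash
sed -i "s/np.array(f\['rotation'\]).reshape(3,3)/Ro.from_euler('xyz',f['rotation'],degrees=True).as_matrix()/" h.py
python3 - <<'E'
from h import *
for n in ['top','side']:
    f=grab(n);save(f,n+'0.png');P=cloud(f)
    print(n,{k:(v if np.size(v)<10 else 0) for k,v in f.items() if k not in('color','z_map','R','t')})
    for th in ['square_plate','hex_plate','square_plate_knob','hex_plate_knob','square_pocket','hex_pocket','rack','frit_jar','glass_hook','flame_drop_01']:
        for o in outline_of(f,th)[:2]:
            p=P[o['pixels']]; p=p[~np.isnan(p[:,0])]
            if len(p): print(th,round(o['confidence'],2),np.round(o['at']),len(p),'med',np.median(p,0).round(),'lo',np.percentile(p,2,axis=0).round(),'hi',np.percentile(p,98,axis=0).round())
E
```

```text
top {'fovy': 44.03002847380317, 'cx': 327.34658132631114, 'cy': 213.92405696107448, 'eye': array([ 314.80361346, -116.27751978, 1417.19943055]), 'rotation': array([  9.89963391,  -0.67076018, -90.48695907]), 'shot': 2}
square_plate 0.92 [256. 231.] 410 med [513.  61.  65.] lo [489.  32.  -5.] hi [549.  98.  86.]
hex_plate 0.87 [335. 236.] 275 med [ 492. -160.   64.] lo [ 461. -181.    1.] hi [ 537. -130.   86.]
hex_plate 0.31 [223. 272.] 233 med [393. 162.  46.] lo [371. 148.  11.] hi [418. 181.  75.]
square_plate_knob 0.75 [258. 224.] 339 med [515.  58.  76.] lo [490.  32.   2.] hi [547.  90.  86.]
square_plate_knob 0.63 [338. 236.] 258 med [ 492. -160.   68.] lo [ 463. -180.   33.] hi [ 535. -130.   86.]
hex_plate_knob 0.69 [338. 236.] 289 med [ 491. -160.   65.] lo [ 461. -181.   -3.] hi [ 534. -127.   86.]
square_pocket 0.85 [430. 218.] 1611 med [ 534. -428.   59.] lo [ 477. -485.   30.] hi [ 589. -368.   93.]
hex_pocket 0.55 [396. 202.] 1726 med [ 587. -321.   58.] lo [ 529. -382.   26.] hi [ 645. -261.   91.]
rack 0.66 [405. 226.] 826 med [ 531. -352.    8.] lo [ 457. -486.   -
[... 1048 characters left out ...]
]
hex_pocket 0.96 [367. 246.] 1701 med [ 583. -324.   62.] lo [ 526. -381.   32.] hi [ 632. -269.   94.]
rack 0.98 [379. 310.] 2249 med [ 525. -460.   10.] lo [ 454. -505.    3.] hi [ 611. -261.   81.]
frit_jar 0.87 [361. 213.] 996 med [ 639. -216.   74.] lo [ 615. -241.   17.] hi [ 685. -175.   93.]
frit_jar 0.43 [422. 246.] 301 med [ 707. -367.   33.] lo [ 700. -375.    5.] hi [ 728. -346.   59.]
glass_hook 0.61 [208. 193.] 329 med [391. 161.  26.] lo [369. 146.   1.] hi [417. 223.  74.]
glass_hook 0.5 [421. 248.] 286 med [ 707. -367.   33.] lo [ 700. -376.    5.] hi [ 725. -348.   58.]
flame_drop_01 0.51 [423. 247.] 280 med [ 707. -367.   33.] lo [ 700. -376.    7.] hi [ 723. -348.   59.]
```

View pics/top0.png

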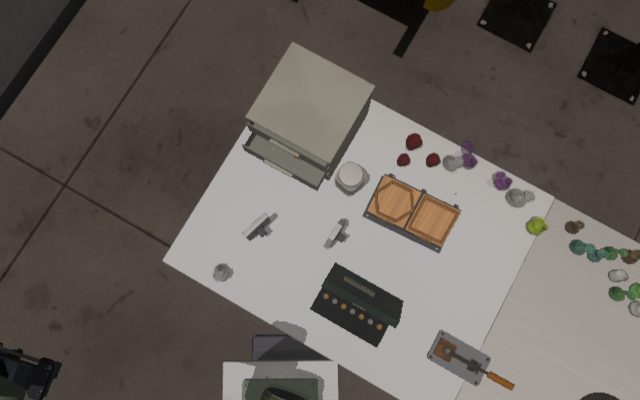

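View pics/side0.png

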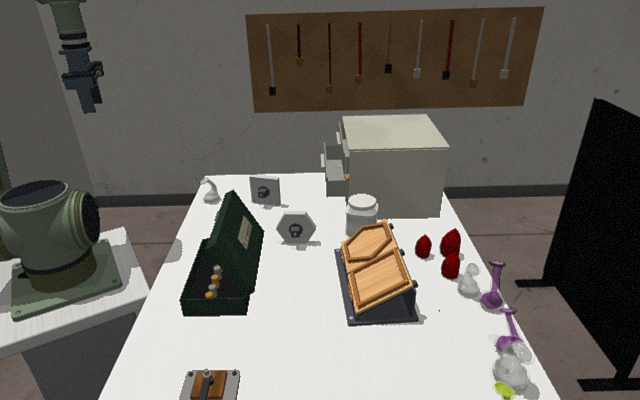

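```bash
cat > fit.py <<'E'
from h import *
def plane(p,tol=2.5,it=300):
    rng=np.random.default_rng(0);best=None
    for _ in range(it):
        a=p[rng.choice(len(p),3,False)];n=np.cross(a[1]-a[0],a[2]-a[0])
        if np.linalg.norm(n)<50: continue
        n/=np.linalg.norm(n);m=abs((p-a[0])@n)<tol
        if best is None or m.sum()>best.sum(): best=m
    q=p[best];c=q.mean(0);n=np.linalg.svd(q-c)[2][2]
    return n,c,best
E
python3 - <<'E'
from fit import *
f=grab('side');P=cloud(f);g=grab('top');Q=cloud(g)
for th in ['square_plate','hex_plate']:
    o=outline_of(f,th)[0];p=P[o['pixels']];p=p[~np.isnan(p[:,0])];p=p[p[:,2]>4]
    n,c,m=plane(p); n*=np.sign(n@(f['t']-c))
    nh=np.array([n[0],n[1],0]);nh/=np.linalg.norm(nh);y=np.array([-nh[1],nh[0],0])
    d=(p-c)@nh;  k=p[(d>12)&(d<35)];e=p[m]
    print(th,'n',n.round(3),'az',np.degrees(np.arctan2(n[1],n[0])).round(1),'faceC',c.round(),'along y ext',np.percentile((e-c)@y,[1,99]).round(1),'mid',(c+y*np.mean(np.percentile((e-c)@y,[1,99]))).round(1),'knob mean',len(k),k.mean(0).round(1),'zmax',e[:,2].max().round(),m.sum(),len(p))
    o=outline_of(g,th)[0];p=Q[o['pixels']];p=p[~np.isnan(p[:,0])];t=p[p[:,2]>78]
    cc,sz,an=cv2.minAreaRect(t[:,:2].astype(np.float32)); print(' top edge rect',cc,sz,an)
for th in ['square_pocket','hex_pocket']:
  for fr,PP in((f,P),(g,Q)):
    o=outline_of(fr,th)[0];p=PP[o['pixels']];p=p[~np.isnan(p[:,0])]
    n,c,m=plane(p);n*=np.sign(n[2]);h=(p-c)@n
    y=np.cross(n,[0,0,1]);y/=np.linalg.norm(y);x=np.cross(y,n);x*=np.sign(x[2]);y=np.cross(n,x)
    a=np.degrees(np.arctan2(x[1],x[0]));xi=(p-c)@x;yi=(p-c)@y
    w=abs(h)<15
    print(th,'tilt',np.degrees(np.arccos(n[2])).round(1),'xaz',a.round(1),'c',c.round(1),'h pct',np.percentile(h,[2,25,50,75,90,98]).round(1),'x',np.percentile(xi[w],[1,99]).round(1),'y',np.percentile(yi[w],[1,99]).round(1))
    ce=c+x*np.mean(np.percentile(xi[w],[1,99]))+y*np.mean(np.percentile(yi[w],[1,99]));print('  centre',ce.round(1))
E
```

```text
square_plate n [-0.718 -0.696  0.009] az -135.9 faceC [514.  58.  47.] along y ext [-42.4  40. ] mid [513.1  58.6  47.1] knob mean 59 [499.5  43.8  46. ] zmax 88.0 514 832
 top edge rect (521.0541381835938, 63.20283508300781) (16.291414260864258, 80.71641540527344) 43.775482177734375
hex_plate n [-0.55  -0.835 -0.002] az -123.4 faceC [ 494. -160.   47.] along y ext [-43.6  42.4] mid [ 493.1 -159.9   47.4] knob mean 80 [ 483.2 -177.6   46.2] zmax 87.0 693 994
 top edge rect (499.26123046875, -153.63238525390625) (15.41773796081543, 53.02684020996094) 57.408287048339844
square_pocket tilt 30.0 xaz -26.1 c [ 529.4 -430.9   60.8] h pct [-4.  -0.5  0.5  4.6  8.8 10. ] x [-59.2  57.3] y [-53.8  54.5]
  centre [ 528.9 -430.2   60.3]
square_pocket tilt 30.8 xaz -26.2 c [ 535.  -429.    57.7] h pct [-5.1 -1.   1.5  5.3  9.4 12.8] x [-60.2  55.7] y [-54.8  55.1]
  centre [ 533.3 -428.    56.5]
hex_pocket tilt 30.1 xaz -26.9 c [ 582.7 -323.1   60.7] h pct [-1.9 -0.4  0.6  5.   8.6 10. ] x [-58.   57.5] y [-54.6  55.9]
  centre [ 582.8 -322.4   60.5]
hex_pocket tilt 30.0 xaz -26.9 c [ 588.6 -320.4   57.8] h pct [-5.6 -1.4  0.7  4.   8.4 12.3] x [-59.   55.6] y [-55.9  55. ]
  centre [ 587.1 -320.2   56.9]
```

{"fn": "servo_tool", "kwargs": {
  "steps": [
    [255,[0,0,0],[0,0,0.14]],
    [255,[0,0,0],[0,0,0.14]],
    [255,[0,0,0],[0,0,0.14]],
    [255,[0,0,0],[0,0,0.14]],
    [255,[0,0,0],[0,0,0.14]],
    [255,[0,0,0],[0,0,0.14]],
    [255,[0,0,0],[0,0,0.14]],
    [255,[0,0,0],[0,0,0.14]],
    [255,[0,0,0],[0,0,0.14]],
    [255,[0,0,0],[0,0,0.14]]
  ],
  "squeeze": 10
}}

```text
time_s: 2.65
ee_pos: [175.8, 547.5, 235.9]
ee_rot: [-180.0, -0.0, 81.6]
force: [0.2, -0.8, 0.2]
gripper_width: 14.2
gripper_force: 0.0
```

{"fn": "servo_tool", "kwargs": {
  "steps": [
    [255,[0,0,0],[0,0,0.1326]],
    [255,[0,0,0],[0,0,0.1326]],
    [255,[0,0,0],[0,0,0.1326]],
    [255,[0,0,0],[0,0,0.1326]],
    [255,[0,0,0],[0,0,0.1326]],
    [255,[-11,45,0],[0,0,0]],
    [255,[-11,45,0],[0,0,0]],
    [255,[-11,45,0],[0,0,0]],
    [255,[-11,45,0],[0,0,0]],
    [255,[-11,45,0],[0,0,0]]
  ]
}}

```text
time_s: 3.65
ee_pos: [293.1, 345.8, 236.1]
ee_rot: [180.0, -0.0, 44.0]
force: [1.0, -0.1, -0.0]
gripper_width: 0.1
gripper_force: 0.0
```

{"fn": "servo_tool", "kwargs": {
  "steps": [
    [255,[-11,45,0],[0,0,0]],
    [255,[-11,45,0],[0,0,0]],
    [255,[-11,45,0],[0,0,0]],
    [255,[-11,45,0],[0,0,0]],
    [255,[-11,45,0],[0,0,0]],
    [255,[-11,45,0],[0,0,0]],
    [255,[-11,45,0],[0,0,0]],
    [255,[-11,45,0],[0,0,0]],
    [255,[0,0,0],[0,0,0]],
    [255,[0,0,0],[0,0,0]]
  ]
}}

```text
time_s: 4.65
ee_pos: [479.3, 26.6, 235.7]
ee_rot: [-179.9, 0.0, 43.8]
force: [0.1, 0.2, 0.5]
gripper_width: 0.2
gripper_force: 0.0
```

{"fn": "servo_tool", "kwargs": {
  "steps": [
    [255,[0,0,38],[0,0,0]],
    [255,[0,0,38],[0,0,0]],
    [255,[0,0,38],[0,0,0]],
    [255,[0,0,38],[0,0,0]],
    [255,[0,0,0],[0,0,0]],
    [255,[4,0,0],[0,0,0]],
    [255,[4,0,0],[0,0,0]],
    [255,[4,0,0],[0,0,0]],
    [255,[4,0,0],[0,0,0]],
    [255,[4,0,0],[0,0,0]]
  ]
}}

```text
time_s: 5.65
ee_pos: [494.4, 41.5, 84.8]
ee_rot: [179.9, -0.1, 44.0]
force: [-0.9, -0.2, 0.5]
gripper_width: 0.4
gripper_force: 0.0
```

{"fn": "servo_tool", "kwargs": {
  "steps": [
    [255,[4,0,0],[0,0,0]],
    [255,[4,0,0],[0,0,0]],
    [255,[4,0,0],[0,0,0]],
    [255,[4,0,0],[0,0,0]],
    [255,[4,0,0],[0,0,0]],
    [255,[4,0,0],[0,0,0]],
    [255,[4,0,0],[0,0,0]],
    [255,[4,0,0],[0,0,0]],
    [255,[0,0,0],[0,0,0]],
    [255,[0,0,0],[0,0,0]]
  ]
}}

```text
time_s: 6.65
ee_pos: [517.4, 63.8, 84.8]
ee_rot: [180.0, -0.1, 44.0]
force: [-1.2, 0.0, 4.9]
gripper_width: 0.6
gripper_force: 2.8
```

```bash
python3 - <<'E'
from h import *
f=grab('side');save(f,'s1.png');P=cloud(f)
for o in outline_of(f,'square_plate')[:1]:
    p=P[o['pixels']];print(o['confidence'],np.nanpercentile(p,[2,50,98],axis=0).round())
cv2.imwrite('pics/s1c.png',cv2.resize(f['color'][130:290,180:380,::-1],None,fx=3,fy=3))
E
```

```text
0.83 [[492.  36.   2.]
 [531.  62.  40.]
 [570. 110.  82.]]
```

View pics/s1c.png

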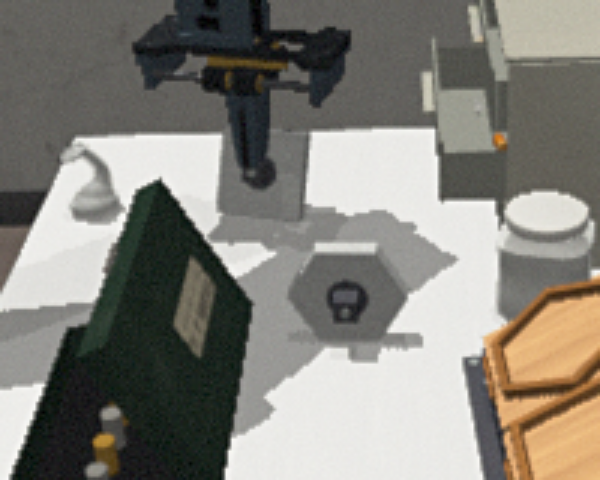

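{"fn": "servo_tool", "kwargs": {
  "steps": [
    [255,[0,0,-3],[0,0,0]],
    [255,[1,0,-3],[0,0,0]],
    [255,[2,0,-3],[0,0,0]],
    [255,[3,0,-3],[0,0,0]],
    [255,[3,0,-2],[0,0,0]],
    [255,[3,0,-2],[0,0,0]],
    [255,[3,0,-2],[0,0,0]],
    [255,[3,0,-2],[0,0,0]],
    [255,[0,0,0],[0,0,0]],
    [255,[0,0,0],[0,0,0]]
  ]
}}

```text
time_s: 7.75
ee_pos: [529.6, 75.9, 103.9]
ee_rot: [-180.0, 0.0, 44.0]
force: [-0.2, 0.1, 0.4]
gripper_width: 0.6
gripper_force: 0.0
```

```bash
python3 - <<'E'
from h import *
f=grab('side');P=cloud(f)
for o in outline_of(f,'square_plate')[:1]:
    p=P[o['pixels']];print(o['confidence'],np.nanpercentile(p,[2,50,90,98],axis=0).round())
cv2.imwrite('pics/s2c.png',cv2.resize(f['color'][130:290,180:380,::-1],None,fx=3,fy=3))
E
```

```text
0.85 [[504.  45.   2.]
 [550.  89.  17.]
 [590. 121.  24.]
 [606. 150.  39.]]
```

View pics/s2c.png

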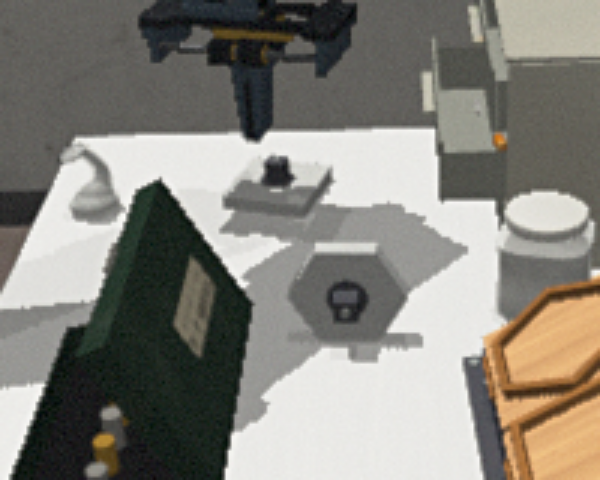

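```bash
python3 - <<'E'
from h import *
P=cloud(grab('top'));p=P.reshape(-1,3)
for x in range(280,460,20):
  r=[]
  for y in range(-340,-80,20):
    m=(abs(p[:,0]-x)<10)&(abs(p[:,1]-y)<10); r.append(int(np.percentile(p[m,2],95)) if m.any() else -1)
  print(x,r)
E
```

```text
280 [3, 146, 167, 170, 169, 167, 41, 39, 13, 13, 13, 43, 43]
300 [77, 114, 135, 152, 167, 169, 168, 165, 36, 35, 15, 15, 24]
320 [64, 83, 102, 119, 138, 157, 169, 169, 167, 161, 39, 39, 41]
340 [2, 3, 66, 87, 105, 124, 143, 165, 170, 169, 166, 157, 42]
360 [2, 3, 4, 2, 72, 92, 112, 131, 145, 164, 170, 170, 1]
380 [3, 3, 2, 2, 3, 60, 79, 97, 116, 134, 154, 2, 2]
400 [2, 2, 2, 3, 2, 2, 1, 62, 82, 98, 113, 2, 2]
420 [4, 3, 1, 2, 2, 3, 2, 3, 1, 70, 3, 3, 3]
440 [3, 2, 2, 4, 3, 1, 3, 2, 3, 2, 1, 2, 3]
```

{"fn": "servo_tool", "kwargs": {
  "steps": [
    [255,[0,0,-45],[0,0,0]],
    [255,[0,0,-41],[0,0,0]],
    [255,[0,0,0],[0,0,-0.1152]],
    [255,[0,0,0],[0,0,-0.1152]],
    [255,[0,0,0],[0,0,0]],
    [255,[0,0,0],[0,0,0]],
    [255,[0,0,0],[0,0,0]],
    [255,[0,0,0],[0,0,0]],
    [255,[0,0,0],[0,0,0]],
    [255,[0,0,0],[0,0,0]]
  ]
}}

```text
time_s: 8.9
ee_pos: [529.6, 75.9, 189.8]
ee_rot: [-180.0, 0.0, 57.2]
force: [-0.6, -0.7, 0.4]
gripper_width: 0.4
gripper_force: 0.0
```

{"fn": "servo_tool", "kwargs": {
  "steps": [
    [255,[0,0,0],[0,0,-0.1428]],
    [255,[0,0,0],[0,0,-0.1428]],
    [255,[0,0,0],[0,0,-0.1428]],
    [255,[0,0,0],[0,0,-0.1428]],
    [255,[0,0,0],[0,0,-0.1428]],
    [255,[0,0,0],[0,0,-0.1428]],
    [255,[0,0,0],[0,0,-0.1428]],
    [255,[0,0,0],[0,0,-0.1428]],
    [255,[0,0,0],[0,0,-0.1428]],
    [255,[0,0,0],[0,0,-0.1428]]
  ]
}}

```text
time_s: 9.9
ee_pos: [529.7, 75.9, 189.9]
ee_rot: [180.0, -0.0, 139.3]
force: [-0.1, -0.5, 0.2]
gripper_width: 0.1
gripper_force: 0.0
```

{"fn": "servo_tool", "kwargs": {
  "steps": [
    [255,[0,0,0],[0,0,-0.1428]],
    [255,[-12.1,-33,0],[0,0,0]],
    [255,[-12.1,-33,0],[0,0,0]],
    [255,[-12.1,-33,0],[0,0,0]],
    [255,[-12.1,-33,0],[0,0,0]],
    [255,[-12.1,-33,0],[0,0,0]],
    [255,[-12.1,-33,0],[0,0,0]],
    [255,[-12.1,-33,0],[0,0,0]],
    [255,[-12.1,-33,0],[0,0,0]],
    [255,[0,0,0],[0,0,0]]
  ]
}}

```text
time_s: 10.9
ee_pos: [467.3, -201.7, 189.9]
ee_rot: [-179.9, 0.0, 146.9]
force: [0.4, -0.2, 0.0]
gripper_width: 0.5
gripper_force: 0.0
```

{"fn": "servo_tool", "kwargs": {
  "steps": [
    [255,[0,0,33],[0,0,0]],
    [255,[0,0,33],[0,0,0]],
    [255,[0,0,33],[0,0,0]],
    [255,[0,0,0],[0,0,0]],
    [255,[0,4,0],[0,0,0]],
    [255,[0,4,0],[0,0,0]],
    [255,[0,4,0],[0,0,0]],
    [255,[0,4,0],[0,0,0]],
    [255,[0,4,0],[0,0,0]],
    [255,[0,4,0],[0,0,0]]
  ]
}}

```text
time_s: 11.9
ee_pos: [481.3, -178.0, 91.3]
ee_rot: [180.0, 0.0, 147.2]
force: [-0.6, 0.0, 0.3]
gripper_width: 0.7
gripper_force: 0.0
```

{"fn": "servo_tool", "kwargs": {
  "steps": [
    [255,[0,4,0],[0,0,0]],
    [255,[0,4,0],[0,0,0]],
    [255,[0,4,0],[0,0,0]],
    [255,[0,4,0],[0,0,0]],
    [255,[0,4,0],[0,0,0]],
    [255,[0,4,0],[0,0,0]],
    [255,[0,4,0],[0,0,0]],
    [255,[0,4,0],[0,0,0]],
    [255,[0,4,0],[0,0,0]],
    [255,[0,4,0],[0,0,0]]
  ]
}}

```text
time_s: 12.9
ee_pos: [502.8, -144.4, 90.9]
ee_rot: [180.0, -0.0, 147.2]
force: [0.1, -0.4, -0.1]
gripper_width: 0.6
gripper_force: 0.0
```

```bash
python3 - <<'E'
from h import *
f=grab('side');P=cloud(f)
for n in ['square_plate','hex_plate']:
  for o in outline_of(f,n)[:1]:
    p=P[o['pixels']];print(n,o['confidence'],np.nanpercentile(p,[2,50,90,98],axis=0).round())
E
```

```text
square_plate 0.81 [[501.  62.   3.]
 [531.  96.  17.]
 [550. 130.  27.]
 [557. 147.  41.]]
hex_plate 0.76 [[ 484. -157.    3.]
 [ 519. -123.   18.]
 [ 555.  -89.   23.]
 [ 565.  -73.   40.]]
```

{"fn": "servo_tool", "kwargs": {
  "steps": [
    [0,[0,0,-30],[0,0,0]],
    [0,[0,0,-35],[0,0,0]],
    [0,[0,0,-35],[0,0,0]],
    [0,[0,10,0],[0,0,0]],
    [0,[0,10,0],[0,0,0]],
    [0,[0,10,0],[0,0,0]],
    [0,[0,9,0],[0,0,0]],
    [0,[0,0,0],[0,0,0]],
    [0,[0,0,0],[0,0,0]],
    [0,[0,0,0],[0,0,0]]
  ]
}}

```text
time_s: 14.05
ee_pos: [523.5, -112.0, 190.5]
ee_rot: [-180.0, -0.1, 147.2]
force: [0.5, -0.2, 0.0]
gripper_width: 77.4
gripper_force: 0.0
```

```bash
cat > knob.py <<'E'
from fit import *
def knob(cam,th,f=None):
    f=f or grab(cam);P=cloud(f);L=outline_of(f,th)
    if not L: print(cam,th,'none');return f
    p=P[L[0]['pixels']];p=p[~np.isnan(p[:,0])]
    c0=np.median(p,0)
    a=P.reshape(-1,3);a=a[~np.isnan(a[:,0])]
    a=a[np.linalg.norm(a[:,:2]-c0[:2],axis=1)<75]
    t=a[(a[:,2]>30)&(a[:,2]<45)]
    b=a[(a[:,2]>10)&(a[:,2]<20)]
    for n,q in(('knob',t),('plate',b)):
        if len(q)>10:
            r=cv2.minAreaRect(q[:,:2].astype(np.float32));print(cam,th,n,len(q),'c',np.round(r[0],1),'sz',np.round(r[1],1),'ang',round(r[2],1),'z',np.median(q[:,2]).round(1),'cent',q.mean(0).round(1), 'net',c0.round())
    if th[:3]=='hex' and len(b)>10:
        h=cv2.convexHull(b[:,:2].astype(np.float32))[:,0];best=[]
        for d in np.arange(0,60,.5):
            w=0
            for k in range(3):
                u=np.array([np.cos(np.radians(d+60*k)),np.sin(np.radians(d+60*k))]);s=h@u;w+=np.ptp(s)
            best.append((w/3,d))
        print('hex flats az mod60',min(best))
    return f
E
python3 - <<'E'
from knob import *
s=state();print(s['ee_pos'],s['ee_rot'],s['gripper_width'])
f=knob('wrist','hex_plate');save(f,'w1.png')
knob('top','hex_plate');knob('top','square_plate');knob('side','square_plate')
E
```

```text
[ 523.49868255 -111.95143124  190.47099832] [-1.79974489e+02 -5.32314781e-02  1.47192460e+02] 77.41897219616695
wrist hex_plate knob 497 c [ 527.  -110.1] sz [19.  20.3] ang 57.5 z 37.0 cent [ 526.5 -109.7   36.8] net [ 524. -108.   15.]
wrist hex_plate plate 5961 c [ 527.2 -110.1] sz [83.9 95.3] ang 56.9 z 15.2 cent [ 525.6 -109.1   15.3] net [ 524. -108.   15.]
hex flats az mod60 (np.float64(84.14240078836937), np.float64(57.0))
top hex_plate plate 271 c [507.4 -96.8] sz [83.6 41.7] ang 57.3 z 14.4 cent [510.8 -98.1  14.4] net [510. -99.  14.]
hex flats az mod60 (np.float64(64.78273966708231), np.float64(56.0))
top square_plate knob 52 c [559.1 100.2] sz [22.  19.3] ang 39.7 z 36.0 cent [558.9 100.   35.6] net [556.  99.  14.]
top square_plate plate 698 c [558.4 100.5] sz [85.3 82.9] ang 44.6 z 14.3 cent [558.2 100.2  14.5] net [556.  99.  14.]
side square_plate knob 43 c [555.3  97.9] sz [23.3 19.8] ang 45.7 z 37.9 cent [554.5  96.5  36.9] net [549.  88.  17.]
side square_plate plate 385 c [555.1  99.1] sz [90.8 85.6] ang 44.3 z 17.4 cent [551.4  89.7  16.9] net [549.  88.  17.]
```

View pics/w1.png

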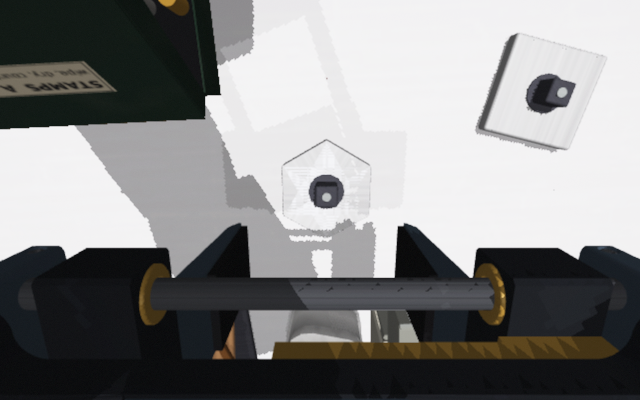

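{"fn": "servo_tool", "kwargs": {
  "steps": [
    [0,[-1.9,3.5,25],[0,0,0]],
    [0,[0,0,30],[0,0,0]],
    [0,[0,0,30],[0,0,0]],
    [0,[0,0,30],[0,0,0]],
    [0,[0,0,20],[0,0,0]],
    [0,[0,0,14.5],[0,0,0]],
    [100,[0,0,0],[0,0,0]],
    [150,[0,0,0],[0,0,0]],
    [200,[0,0,0],[0,0,0]],
    [255,[0,0,0],[0,0,0]]
  ],
  "squeeze": 35
}}

```text
time_s: 15.45
ee_pos: [528.0, -110.1, 42.5]
ee_rot: [180.0, 0.1, 147.2]
force: [0.4, 0.5, -0.6]
gripper_width: 62.0
gripper_force: 0.0
```

{"fn": "servo_tool", "kwargs": {
  "steps": [
    [255,[0,0,0],[0,0,0]],
    [255,[0,0,0],[0,0,0]],
    [255,[0,0,0],[0,0,0]],
    [255,[0,0,0],[0,0,0]],
    [255,[0,0,0],[0,0,0]],
    [255,[0,0,0],[0,0,0]],
    [255,[0,0,0],[0,0,0]],
    [255,[0,0,0],[0,0,0]],
    [255,[0,0,0],[0,0,0]],
    [255,[0,0,0],[0,0,0]]
  ]
}}

```text
time_s: 16.45
ee_pos: [527.3, -109.9, 41.4]
ee_rot: [180.0, -0.0, 147.2]
force: [0.0, 0.3, 1.0]
gripper_width: 19.9
gripper_force: 35.0
```

{"fn": "servo_tool", "kwargs": {
  "steps": [
    [255,[0,0,-10],[0,0,0]],
    [255,[0,0,-25],[0,0,0]],
    [255,[0,0,-40],[0,0,0]],
    [255,[0,0,-40],[0,0,0]],
    [255,[0,0,-40],[0,0,0]],
    [255,[0,0,-25],[0,0,0]],
    [255,[-6,-23,0],[0,0,0]],
    [255,[-7,-23,0],[0,0,0]],
    [255,[-7,-23,0],[0,0,0]],
    [255,[-6,-21,0],[0,0,0]]
  ]
}}

```text
time_s: 17.45
ee_pos: [499.5, -200.4, 221.6]
ee_rot: [-180.0, -0.0, 147.2]
force: [-0.2, 1.0, -3.4]
gripper_width: 19.6
gripper_force: 35.0
```

{"fn": "servo_tool", "kwargs": {
  "steps": [
    [255,[0,0,0],[0,0,0.06]],
    [255,[0,0,0],[0,0,0.14]],
    [255,[0,0,0],[0,0,0.14]],
    [255,[0,0,0],[0,0,0.14]],
    [255,[0,0,0],[0,0,0.14]],
    [255,[0,0,0],[0,0,0.14]],
    [255,[0,0,0],[0,0,0.14]],
    [255,[0,0,0],[0,0,0.14]],
    [255,[0,0,0],[0,0,0.14]],
    [255,[0,0,0],[0,0,0.14]]
  ]
}}

```text
time_s: 18.45
ee_pos: [499.8, -199.4, 221.5]
ee_rot: [-179.9, -0.0, 71.2]
force: [0.2, -0.1, -2.8]
gripper_width: 19.4
gripper_force: 35.0
```

{"fn": "servo_tool", "kwargs": {
  "steps": [
    [255,[0,0,0],[0,0,0.134]],
    [255,[-15,10,0],[0,0,0]],
    [255,[-30,20,0],[0,0,0]],
    [255,[-32,22,0],[0,0,0]],
    [255,[-32,22,0],[0,0,0]],
    [255,[-32,22,0],[0,0,0]],
    [255,[-30,20,0],[0,0,0]],
    [255,[-20,14,0],[0,0,0]],
    [255,[0,0,0],[0,0,0]],
    [255,[0,0,0],[0,0,0]]
  ]
}}

```text
time_s: 19.45
ee_pos: [532.3, -429.2, 220.6]
ee_rot: [-179.9, -0.0, 63.9]
force: [0.3, 1.0, -3.0]
gripper_width: 19.7
gripper_force: 35.0
```

```bash
cat > pock.py <<'E'
from fit import *
from scipy.optimize import minimize
def pock(f,th):
    P=cloud(f);o=outline_of(f,th)
    if not o: print(th,'none');return
    o=o[0];M=o['pixels'];p=P[M];p=p[~np.isnan(p[:,0])]
    # floor plane: normal assumed 30 deg
    n,c,m=plane(p,1.5);n*=np.sign(n[2]);h=(p-c)@n
    x=np.array([0,0,1])-n*n[2];x/=np.linalg.norm(x);y=np.cross(n,x)
    print(th,round(o['confidence'],2),o['at'],'tilt',np.degrees(np.arccos(n[2])).round(2),'xaz',np.degrees(np.arctan2(x[1],x[0])).round(2),'h',np.percentile(h,[2,25,50,75,98]).round(1))
    fl=p[abs(h)<2.5];rim=p[(h>6.5)&(h<11.5)]
    for nm,q in(('floor',fl),('rim',rim)):
        a=np.percentile((q-c)@x,[.5,99.5]);b=np.percentile((q-c)@y,[.5,99.5])
        print('  ',nm,len(q),'x',a.round(1),'y',b.round(1),'ctr',(c+x*a.mean()+y*b.mean()).round(1))
E
python3 - <<'E'
from pock import *
s=state();print(s['ee_pos'],s['ee_rot'])
f=grab('wrist');save(f,'w2.png')
for t in['hex_pocket','square_pocket']:pock(f,t)
E
```

```text
[ 532.27828093 -429.20804484  220.5745048 ] [-1.79897221e+02 -3.89216871e-02  6.38923569e+01]
hex_pocket none
square_pocket 0.66 [326.9, 150.6] tilt 29.92 xaz -27.22 h [-1.5 -0.2  0.6  8.1  9.9]
   floor 3253 x [-63.2  53.5] y [-29.7  21.1] ctr [ 545.3 -398.6   57.9]
   rim 1548 x [-54.8  50.8] y [-31.8  17.4] ctr [ 546.2 -402.4   59.4]
```

View pics/w2.png

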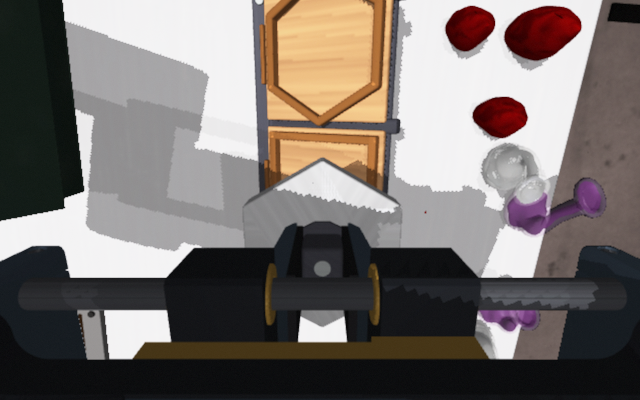

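{"fn": "servo_tool", "kwargs": {
  "steps": [
    [255,[-15,0,0],[0,0,0]],
    [255,[-25,0,0],[0,0,0]],
    [255,[-25,0,0],[0,0,0]],
    [255,[-15,0,0],[0,0,0]],
    [255,[0,0,0],[0,0,0]],
    [255,[0,0,0],[0,0,0]],
    [255,[0,0,0],[0,0,0]],
    [255,[0,0,0],[0,0,0]],
    [255,[0,0,0],[0,0,0]],
    [255,[0,0,0],[0,0,0]]
  ]
}}

```text
time_s: 20.6
ee_pos: [498.1, -499.8, 221.5]
ee_rot: [180.0, -0.0, 63.9]
force: [0.5, -0.2, -2.6]
gripper_width: 19.6
gripper_force: 35.0
```

```bash
python3 - <<'E'
from pock import *
s=state();print(s['ee_pos'],s['ee_rot'])
f=grab('wrist');save(f,'w3.png')
for t in['hex_pocket','square_pocket']:pock(f,t)
# rim-template fit on rack plane: use all points; height over floor plane
P=cloud(f);p=P.reshape(-1,3);p=p[~np.isnan(p[:,0])]
p=p[(np.linalg.norm(p[:,:2]-[557,-375],axis=1)<150)&(p[:,2]<125)&(p[:,2]>20)]
n,c,m=plane(p,1.5);n*=np.sign(n[2]);print('tilt',np.degrees(np.arccos(n[2])),'az',np.degrees(np.arctan2(-n[1],-n[0])),m.sum())
for az in(-26.5,):
  pass
x=np.array([0,0,1])-n*n[2];x/=np.linalg.norm(x);y=np.cross(n,x)
o=np.array([585,-321,60.]);o=o-n*((o-c)@n)
h=(p-c)@n;a=(p-o)@x;b=(p-o)@y
fl=abs(h)<2;rm=(h>6)&(h<12)
# hex: apothem distances
def hexr(a,b): return np.max([abs(a*np.cos(t)+b*np.sin(t)) for t in np.radians([0,60,120])],0)
def cost(v,a,b,fn):
    r=fn(a-v[0],b-v[1]);near=r<60
    return -np.sum(near&fl&(r<45))+np.sum(near&rm&(r<46))*1.0-np.sum(rm&(r>46)&(r<53))+np.sum(fl&(r>46)&(r<53))
sq=lambda a,b:np.maximum(abs(a),abs(b))
for nm,fn,off in(('hex',hexr,0),('sq',sq,-120)):
    G=[(cost((u,off+w),a,b,fn),u,off+w) for u in np.arange(-12,12.1,.5) for w in np.arange(-12,12.1,.5)]
    g=min(G);top=np.array([q for q in G if q[0]<=g[0]+0.01*abs(g[0])]);v=top.mean(0)
    print(nm,g,v.round(1),'floor ctr',(o+x*v[1]+y*v[2]).round(1),'floor z of n',n.round(3))
E
```

```text
[ 498.13693214 -499.78501544  221.49205713] [ 1.79997386e+02 -7.17460107e-03  6.39296750e+01]
hex_pocket 0.89 [318.6, 10.9] tilt 30.08 xaz -23.87 h [-4.  -0.4  0.3  3.6 10. ]
   floor 2098 x [-54.7  61.6] y [-10.1  16.5] ctr [ 564.4 -360.5   57.8]
   rim 674 x [-30.  31.] y [-11.1  11.6] ctr [ 560.9 -362.2   56.3]
square_pocket 0.84 [329.3, 96.0] tilt 29.9 xaz -26.93 h [-2.  -0.3  0.3  4.1  9.7]
   floor 11860 x [-63.9  52.6] y [-58.6  53.7] ctr [ 531.4 -426.7   58.1]
   rim 3693 x [-55.9  49.9] y [-55.3  50.1] ctr [ 533.4 -427.9   59.4]
tilt 29.88418196709754 az -26.811468382207142 13230
hex (np.float64(-834.0), np.float64(1.0), np.float64(1.0)) [-832.5    1.2    1. ] floor ctr [ 587.2 -321.    59.2] floor z of n [-0.445  0.225  0.867]
sq (np.float64(-12721.0), np.float64(1.5), np.float64(-119.0)) [-1.2673e+04  1.3000e+00 -1.1880e+02] floor ctr [ 533.2 -428.    59.2] floor z of n [-0.445  0.225  0.867]
```

View pics/w3.png

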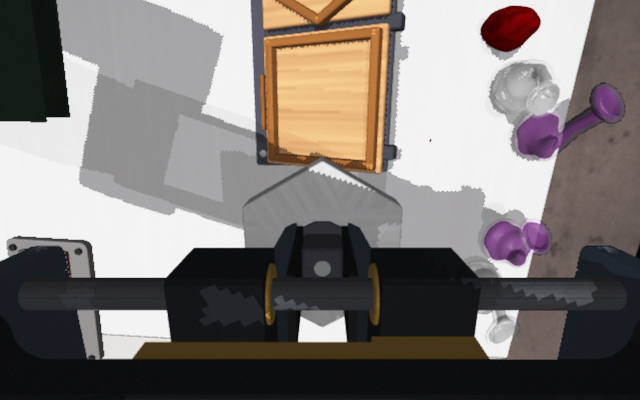

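{"fn": "servo_tool", "kwargs": {
  "steps": [
    [255,[20,-4.5,0],[0,0,0.01]],
    [255,[35,-8,0],[0,0,0]],
    [255,[40,-9,0],[0,0,0]],
    [255,[45,-10,0],[0,0,0]],
    [255,[35,-8,0],[0,0,0]],
    [255,[25,-5,0],[0,0,0]],
    [255,[0,0,0],[-0.08,0,0]],
    [255,[0,0,0],[-0.12,0,0]],
    [255,[0,0,0],[-0.12,0,0]],
    [255,[0,0,0],[-0.12,0,0]]
  ]
}}

```text
time_s: 21.75
ee_pos: [547.5, -301.2, 222.2]
ee_rot: [154.5, 0.0, 63.3]
force: [1.2, -0.2, -3.6]
gripper_width: 19.6
gripper_force: 35.0
```

{"fn": "servo_tool", "kwargs": {
  "steps": [
    [255,[0,0,0],[-0.0836,0,0]],
    [255,[0,0,0],[0,0,0]],
    [255,[0,0,0],[0,0,0]],
    [255,[0,0,0],[0,0,0]],
    [255,[0,0,0],[0,0,0]],
    [255,[0,0,0],[0,0,0]],
    [255,[0,0,0],[0,0,0]],
    [255,[0,0,0],[0,0,0]],
    [255,[0,0,0],[0,0,0]],
    [255,[0,0,0],[0,0,0]]
  ]
}}

```text
time_s: 22.75
ee_pos: [547.7, -301.5, 221.4]
ee_rot: [150.0, -0.0, 63.3]
force: [0.1, -0.3, -3.6]
gripper_width: 19.8
gripper_force: 35.0
```

```bash
cat > tgt.py <<'E'
from h import *
# mean of readings (noise); held plate pose from wrist depth
def go(T,az=-26.7):
    s=state();p=np.array(s['ee_pos']);R=Ro.from_euler('xyz',s['ee_rot'],degrees=True)
    a=np.radians(az);n=np.array([-.5*np.cos(a),-.5*np.sin(a),np.cos(np.pi/6)])
    z=-n;x=np.array([-np.sin(a),np.cos(a),0]);y=np.cross(z,x)
    Rt=Ro.from_matrix(np.stack([x,y,z],1))
    print('pos',p.round(1),'shift tool',R.inv().apply(np.array(T)-p).round(1),'turn',(R.inv()*Rt).as_rotvec().round(3))
E
python3 - <<'E'
from tgt import *
go([546.2,-300.4,139.2]);go([568.6,-311.6,95.9])
f=grab('wrist');P=cloud(f);
s=state();R=Ro.from_euler('xyz',s['ee_rot'],degrees=True).as_matrix()
q=((P-np.array(s['ee_pos']))@R);m=(q[...,2]>15)&(q[...,2]<34)&(abs(q[...,0])<60)&(abs(q[...,1])<60)&(q[...,0]>15)
t=q[m];print(len(t),'tip x',np.percentile(t[:,0],99.8),'y ext',np.percentile(t[:,1],[.2,99.8]),'z',np.median(t[:,2]))
u=t[t[:,0]>t[:,0].max()-4];print('corner',u.mean(0))
E
```

```text
pos [ 547.7 -301.5  221.4] shift tool [  0.3 -42.7  70.3] turn [-0. -0.  0.]
pos [ 547.7 -301.5  221.4] shift tool [  0.4 -42.6 120.3] turn [-0. -0.  0.]
7235 tip x 48.83805327488297 y ext [-41.39487407  41.51870201] z 26.58355379967442
corner [ 4.70104272e+01 -1.20590889e-02  2.78221627e+01]
```

{"fn": "servo_tool", "kwargs": {
  "steps": [
    [255,[0,-10,15],[0,0,0]],
    [255,[0.3,-12,20],[0,0,0]],
    [255,[0,-12,20],[0,0,0]],
    [255,[0,-8.6,15.3],[0,0,0]],
    [255,[0,0,10],[0,0,0]],
    [255,[0,0,10],[0,0,0]],
    [255,[0,0,8],[0,0,0]],
    [255,[0,0,6],[0,0,0]],
    [255,[0,0,0],[0,0,0]],
    [255,[0,0,0],[0,0,0]]
  ]
}}

```text
time_s: 23.8
ee_pos: [561.7, -308.2, 110.1]
ee_rot: [150.0, -0.0, 63.3]
force: [-0.3, 0.0, -2.7]
gripper_width: 19.3
gripper_force: 35.0
```

```bash
python3 - <<'E'
from tgt import *
go([568.6,-311.6,95.9]);print(state()['force'])
f=grab('wrist');save(f,'w4.png')
P=cloud(f);s=state();R=Ro.from_euler('xyz',s['ee_rot'],degrees=True).as_matrix()
q=(P-np.array(s['ee_pos']))@R
g=grab('side');cv2.imwrite('pics/s4c.png',np.hstack([cv2.resize(g['color'][200:320,310:450,::-1],None,fx=3,fy=3)]))
E
```

```text
pos [ 561.7 -308.2  110.1] shift tool [ 0.1 -0.4 16.1] turn [ 0. -0.  0.]
[-0.32116766  0.03133668 -2.74138093]
```

View pics/w4.png

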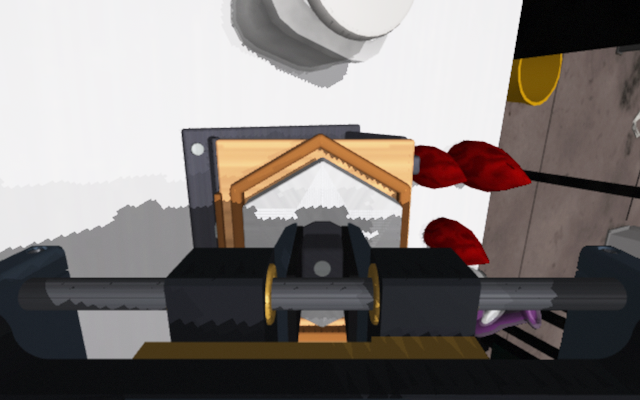

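{"fn": "servo_tool", "kwargs": {
  "steps": [
    [255,[0,-0.4,4],[0,0,0]],
    [255,[0,0,3],[0,0,0]],
    [255,[0,0,2],[0,0,0]],
    [255,[0,0,2],[0,0,0]],
    [255,[0,0,1.5],[0,0,0]],
    [255,[0,0,1],[0,0,0]],
    [255,[0,0,1],[0,0,0]],
    [255,[0,0,0.5],[0,0,0]],
    [255,[0,0,0],[0,0,0]],
    [255,[0,0,0],[0,0,0]]
  ]
}}

```text
time_s: 24.9
ee_pos: [567.8, -311.3, 96.6]
ee_rot: [150.0, -0.0, 63.3]
force: [0.1, -0.5, -3.5]
gripper_width: 19.4
gripper_force: 35.0
```

{"fn": "servo_tool", "kwargs": {
  "steps": [
    [255,[0,0,0.5],[0,0,0]],
    [255,[0,0,0],[0,0,0]],
    [255,[0,0,0.5],[0,0,0]],
    [255,[0,0,0],[0,0,0]],
    [255,[0,0,0],[0,0,0]],
    [255,[0,0,0],[0,0,0]],
    [255,[0,0,0],[0,0,0]],
    [255,[0,0,0],[0,0,0]],
    [255,[0,0,0],[0,0,0]],
    [255,[0,0,0],[0,0,0]]
  ]
}}

```text
time_s: 25.9
ee_pos: [568.1, -311.5, 96.1]
ee_rot: [150.0, -0.0, 63.3]
force: [-4.8, 1.6, 3.6]
gripper_width: 19.7
gripper_force: 35.0
```

```bash
python3 - <<'E'
from tgt import *
go([568.6,-311.6,95.9]);print(state()['force'])
E
```

```text
pos [ 568.1 -311.5   96.1] shift tool [0.1 0.3 0.4] turn [ 0. -0.  0.]
[-4.77602138  1.55013166  3.56856332]
```

{"fn": "servo_tool", "kwargs": {
  "steps": [
    [200,[0,0,0],[0,0,0]],
    [120,[0,0,0],[0,0,0]],
    [0,[0,0,0],[0,0,0]],
    [0,[0,0,0],[0,0,0]],
    [0,[0,0,0],[0,0,0]],
    [0,[0,0,0],[0,0,0]],
    [0,[0,0,0],[0,0,0]],
    [0,[0,0,-10],[0,0,0]],
    [0,[0,0,-20],[0,0,0]],
    [0,[0,0,-30],[0,0,0]]
  ]
}}

```text
time_s: 26.9
ee_pos: [540.6, -297.6, 147.3]
ee_rot: [150.2, -0.0, 63.3]
force: [0.6, 0.1, 0.7]
gripper_width: 88.9
gripper_force: 0.0
```

{"fn": "servo_tool", "kwargs": {
  "steps": [
    [0,[0,0,-30],[0,0,0]],
    [0,[0,0,-30],[0,0,0]],
    [0,[0,0,0],[0.12,0,0]],
    [0,[0,0,0],[0.14,0,0]],
    [0,[0,0,0],[0.14,0,0]],
    [0,[0,0,0],[0.1236,0,0]],
    [0,[0,0,0],[0,0,0.11]],
    [0,[0,0,0],[0,0,0.1116]],
    [0,[0,0,0],[0,0,0.11]],
    [0,[0,0,0],[0,0,0]]
  ]
}}

```text
time_s: 27.9
ee_pos: [514.5, -284.6, 200.1]
ee_rot: [180.0, 0.0, 44.3]
force: [0.5, 1.6, -0.8]
gripper_width: 91.3
gripper_force: 0.0
```

```bash
python3 - <<'E'
from fit import *
for cam in('top','side'):
    f=grab(cam);P=cloud(f)
    if cam=='side':cv2.imwrite('pics/s5c.png',cv2.resize(f['color'][200:330,310:450,::-1],None,fx=4,fy=4))
    a=P.reshape(-1,3);a=a[~np.isnan(a[:,0])]
    n=np.array([-.447,.224,.866]);x=np.array([.774,-.388,.5]);y=np.cross(n,x);o=np.array([587.1,-320.9,60])
    l=np.stack([(a-o)@x,(a-o)@y,(a-o)@n],1)
    k=l[(abs(l[:,0])<30)&(abs(l[:,1])<30)]
    t=k[k[:,2]>30];print(cam,'knob',len(t),t.mean(0).round(1),np.percentile(t,[2,98],axis=0).round(1).tolist())
    g=k[(k[:,2]<25)&(k[:,2]>5)];
    A=np.c_[g[:,:2],np.ones(len(g))];print(' plate top plane',np.linalg.lstsq(A,g[:,2],rcond=None)[0].round(3))
E
```

```text
top knob 3313 [ -2.2   1.2 701.5] [[-29.5, -28.4, 270.3], [28.6, 28.9, 781.5]]
 plate top plane [0.248 0.264 0.009]
side knob 1246 [ -1.   -6.9 260. ] [[-29.0, -26.2, 36.5], [28.9, 25.6, 550.1]]
 plate top plane [7.0000e-03 9.0000e-03 1.8308e+01]
```

View pics/s5c.png

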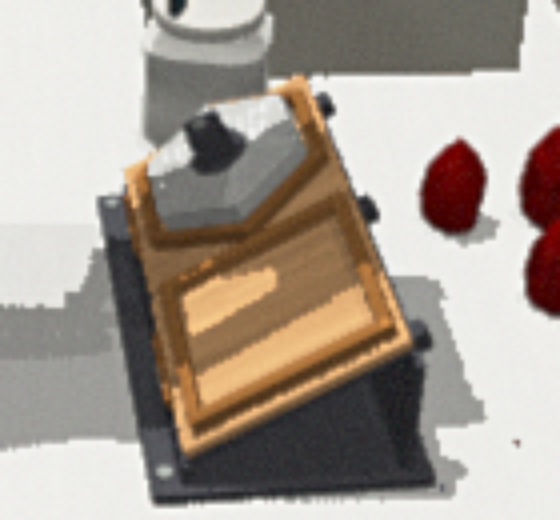

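{"fn": "servo_tool", "kwargs": {
  "steps": [
    [0,[15,-17,-5],[0,0,0]],
    [0,[29,-33,-4],[0,0,0]],
    [0,[29,-33,-4],[0,0,0]],
    [0,[29,-33,-3],[0,0,0]],
    [0,[29,-33,-2],[0,0,0]],
    [0,[29,-33,0],[0,0,0]],
    [0,[29,-33,0],[0,0,0]],
    [0,[29,-33,0],[0,0,0]],
    [0,[12,-10,0],[0,0,0]],
    [0,[0,0,0],[0,0,0]]
  ]
}}

```text
time_s: 29.0
ee_pos: [498.8, 62.7, 218.0]
ee_rot: [180.0, -0.1, 44.6]
force: [-0.4, 0.3, 0.9]
gripper_width: 91.2
gripper_force: 0.0
```

{"fn": "servo_tool", "kwargs": {
  "steps": [
    [0,[20,4,3],[0,0,0]],
    [0,[30,5,5],[0,0,0]],
    [0,[20,3,10],[0,0,0]],
    [0,[0,0,10],[0,0,0]],
    [0,[0,0,0],[0,0,0]],
    [0,[0,0,0],[0,0,0]],
    [0,[0,0,0],[0,0,0]],
    [0,[0,0,0],[0,0,0]],
    [0,[0,0,0],[0,0,0]],
    [0,[0,0,0],[0,0,0]]
  ]
}}

```text
time_s: 30.0
ee_pos: [557.4, 100.9, 190.0]
ee_rot: [180.0, -0.0, 44.3]
force: [0.3, 0.0, 1.4]
gripper_width: 91.7
gripper_force: 0.0
```

```bash
python3 - <<'E'
from knob import *
s=state();print(s['ee_pos'],s['ee_rot'],s['gripper_width'])
f=knob('wrist','square_plate')
R=Ro.from_euler('xyz',s['ee_rot'],degrees=True)
print(R.inv().apply(np.array([558.5,100.3,41])-s['ee_pos']))
E
```

```text
[557.4258679  100.87705276 190.03887347] [ 1.79982733e+02 -2.85518791e-02  4.43088994e+01] 91.71995189272647
wrist square_plate knob 517 c [556.9 101.9] sz [20.  19.9] ang 44.3 z 37.0 cent [557.4 102.4  36.8] net [559. 104.  15.]
wrist square_plate plate 6923 c [556.8 101.9] sz [84.  84.2] ang 43.7 z 15.2 cent [558.6 103.5  15.2] net [559. 104.  15.]
[  0.29127566   1.11832493 149.03938092]
```

{"fn": "servo_tool", "kwargs": {
  "steps": [
    [0,[0.3,-1.1,25],[0,0,0]],
    [0,[0,0,30],[0,0,0]],
    [0,[0,0,30],[0,0,0]],
    [0,[0,0,30],[0,0,0]],
    [0,[0,0,20],[0,0,0]],
    [0,[0,0,13.8],[0,0,0]],
    [100,[0,0,0],[0,0,0]],
    [150,[0,0,0],[0,0,0]],
    [200,[0,0,0],[0,0,0]],
    [255,[0,0,0],[0,0,0]]
  ],
  "squeeze": 35
}}

```text
time_s: 31.1
ee_pos: [557.6, 102.1, 42.0]
ee_rot: [179.9, -0.1, 44.3]
force: [0.3, 0.3, -0.2]
gripper_width: 62.1
gripper_force: 0.0
```

{"fn": "servo_tool", "kwargs": {
  "steps": [
    [255,[0,0,0],[0,0,0]],
    [255,[0,0,0],[0,0,0]],
    [255,[0,0,0],[0,0,0]],
    [255,[0,0,0],[0,0,0]],
    [255,[0,0,0],[0,0,0]],
    [255,[0,0,0],[0,0,0]],
    [255,[0,0,0],[0,0,0]],
    [255,[0,0,0],[0,0,0]],
    [255,[0,0,0],[0,0,0]],
    [255,[0,0,0],[0,0,0]]
  ]
}}

```text
time_s: 32.1
ee_pos: [556.9, 102.0, 40.9]
ee_rot: [-180.0, -0.0, 44.3]
force: [-0.3, 0.5, 1.6]
gripper_width: 19.4
gripper_force: 35.0
```

{"fn": "servo_tool", "kwargs": {
  "steps": [
    [255,[0,0,-10],[0,0,0]],
    [255,[0,0,-25],[0,0,0]],
    [255,[0,0,-40],[0,0,0]],
    [255,[0,0,-40],[0,0,0]],
    [255,[0,0,-40],[0,0,0]],
    [255,[0,0,-25],[0,0,0]],
    [255,[-15,-4,0],[0,0,0]],
    [255,[-25,-5,0],[0,0,0]],
    [255,[-25,-5,0],[0,0,0]],
    [255,[-12,-3,0],[0,0,0]]
  ]
}}

```text
time_s: 33.1
ee_pos: [487.5, 59.4, 220.7]
ee_rot: [-179.9, 0.1, 44.3]
force: [0.0, 0.2, -4.0]
gripper_width: 19.6
gripper_force: 35.0
```

{"fn": "servo_tool", "kwargs": {
  "steps": [
    [255,[-15,15,0],[0,0,0]],
    [255,[-28,28,0],[0,0,0]],
    [255,[-30,31,0],[0,0,0]],
    [255,[-30,31,0],[0,0,0]],
    [255,[-30,31,0],[0,0,0]],
    [255,[-30,31,0],[0,0,0]],
    [255,[-25,26,0],[0,0,0]],
    [255,[-14,15,0],[0,0,-0.1]],
    [255,[0,0,0],[0,0,-0.13]],
    [255,[0,0,0],[0,0,-0.1016]]
  ]
}}

```text
time_s: 34.1
ee_pos: [490.8, -230.5, 220.5]
ee_rot: [-180.0, -0.0, 63.5]
force: [0.4, -0.7, -4.4]
gripper_width: 19.8
gripper_force: 35.0
```

```bash
python3 - <<'E'
from tgt import *
s=state();print(s['ee_pos'],s['ee_rot'],s['gripper_width'])
R=Ro.from_euler('xyz',s['ee_rot'],degrees=True)
print(R.inv().apply(np.array([494,-408.5,221])-s['ee_pos']))
E
```

```text
[ 490.79811314 -230.50820614  220.53377219] [-1.79978556e+02 -2.19781743e-02  6.34757669e+01] 19.80873611721173
[-157.82729071   82.35158487   -0.5575911 ]
```

{"fn": "servo_tool", "kwargs": {
  "steps": [
    [255,[-20,10.4,0],[0,0,0]],
    [255,[-35,18,0],[0,0,0]],
    [255,[-40,21,0],[0,0,0]],
    [255,[-38,20,0],[0,0,0]],
    [255,[-24.8,13,0],[0,0,0]],
    [255,[0,0,0],[-0.08,0,0]],
    [255,[0,0,0],[-0.12,0,0]],
    [255,[0,0,0],[-0.12,0,0]],
    [255,[0,0,0],[-0.12,0,0]],
    [255,[0,0,0],[-0.0836,0,0]]
  ]
}}

```text
time_s: 35.1
ee_pos: [492.1, -406.6, 220.2]
ee_rot: [149.9, -0.0, 63.3]
force: [1.2, 1.2, -5.2]
gripper_width: 19.5
gripper_force: 35.0
```

```bash
python3 - <<'E'
from tgt import *
go([514.8,-418.8,95.5])
P=cloud(grab('wrist'))
s=state();R=Ro.from_euler('xyz',s['ee_rot'],degrees=True).as_matrix()
q=((P-np.array(s['ee_pos']))@R);m=(q[...,2]>18)&(q[...,2]<34)&(abs(q[...,0])<60)&(abs(q[...,1])<60)&(q[...,0]>15)
t=q[m];print(len(t),'edge x',np.percentile(t[:,0],99.5),'y ext',np.percentile(t[:,1],[.3,99.7]),'z',np.median(t[:,2]))
e=[(y,t[abs(t[:,1]-y)<4][:,0].max().round(1)) for y in(-35,-20,20,35) if (abs(t[:,1]-y)<4).any()];print(e)
E
```

```text
pos [ 492.1 -406.6  220.2] shift tool [ -0.8 -40.2 120.8] turn [ 0.001 -0.    -0.   ]
8357 edge x 41.4598413467653 y ext [-38.05291444  44.56241564] z 25.796361968054857
[(-35, np.float64(41.6)), (-20, np.float64(41.6)), (20, np.float64(41.5)), (35, np.float64(41.4))]
```

{"fn": "servo_tool", "kwargs": {
  "steps": [
    [255,[-0.8,-10,15],[0,0,0]],
    [255,[0,-11,20],[0,0,0]],
    [255,[0,-11,20],[0,0,0]],
    [255,[0,-8.2,15.8],[0,0,0]],
    [255,[0,0,10],[0,0,0]],
    [255,[0,0,8],[0,0,0]],
    [255,[0,0,7],[0,0,0]],
    [255,[0,0,5],[0,0,0]],
    [255,[0,0,0],[0,0,0]],
    [255,[0,0,0],[0,0,0]]
  ]
}}

```text
time_s: 36.15
ee_pos: [507.2, -415.4, 113.8]
ee_rot: [150.0, -0.0, 63.3]
force: [0.6, -0.4, -3.4]
gripper_width: 19.7
gripper_force: 35.0
```

```bash
python3 - <<'E'
from tgt import *
go([514.8,-418.8,95.5])
f=grab('wrist');save(f,'w6.png');P=cloud(f)
s=state();R=Ro.from_euler('xyz',s['ee_rot'],degrees=True).as_matrix()
q=((P-np.array(s['ee_pos']))@R);m=(q[...,2]>18)&(q[...,2]<32)&(abs(q[...,0])<60)&(abs(q[...,1])<60)&(q[...,0]>15)
t=q[m];print(len(t),'edge x',np.percentile(t[:,0],99.5))
for x in(20,28,36):
  u=t[abs(t[:,0]-x)<2.5];print(x,len(u),u[:,1].min().round(1),u[:,1].max().round(1))
E
```

```text
pos [ 507.2 -415.4  113.8] shift tool [ 0.4 -2.  20. ] turn [ 0.001 -0.     0.   ]
8390 edge x 42.01298926793029
20 1469 -41.6 41.6
28 1484 -41.8 41.6
36 1555 -41.8 41.6
```

View pics/w6.png

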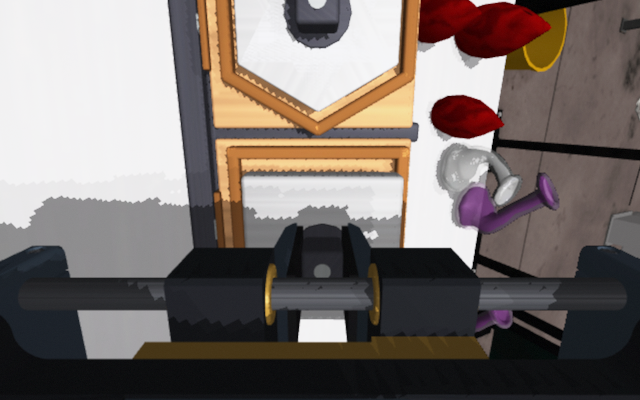

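{"fn": "servo_tool", "kwargs": {
  "steps": [
    [255,[0.3,-2,4],[0,0,0]],
    [255,[0,0,4],[0,0,0]],
    [255,[0,0,3],[0,0,0]],
    [255,[0,0,2],[0,0,0]],
    [255,[0,0,2],[0,0,0]],
    [255,[0,0,1.5],[0,0,0]],
    [255,[0,0,1],[0,0,0]],
    [255,[0,0,1],[0,0,0]],
    [255,[0,0,0.5],[0,0,0]],
    [255,[0,0,0],[0,0,0]]
  ]
}}

```text
time_s: 37.2
ee_pos: [514.1, -418.5, 96.0]
ee_rot: [150.0, -0.0, 63.3]
force: [0.4, -0.0, -4.4]
gripper_width: 19.6
gripper_force: 35.0
```

{"fn": "servo_tool", "kwargs": {
  "steps": [
    [255,[0,0,0.5],[0,0,0]],
    [255,[0,0,0],[0,0,0]],
    [255,[0,0,0.5],[0,0,0]],
    [255,[0,0,0],[0,0,0]],
    [255,[0,0,0],[0,0,0]],
    [255,[0,0,0],[0,0,0]],
    [255,[0,0,0],[0,0,0]],
    [255,[0,0,0],[0,0,0]],
    [255,[0,0,0],[0,0,0]],
    [255,[0,0,0],[0,0,0]]
  ]
}}

```text
time_s: 38.2
ee_pos: [514.4, -418.7, 95.5]
ee_rot: [150.0, -0.0, 63.3]
force: [-5.2, 1.5, 2.5]
gripper_width: 19.7
gripper_force: 35.0
```

```bash
python3 - <<'E'
from tgt import *
go([514.8,-418.8,95.5]);print(state()['force'])
E
```

```text
pos [ 514.4 -418.7   95.5] shift tool [0.1 0.4 0.2] turn [ 0. -0.  0.]
[-5.19049462  1.53860175  2.47393869]
```

Seated with contact. Release and retract.

{"fn": "servo_tool", "kwargs": {
  "steps": [
    [200,[0,0,0],[0,0,0]],
    [120,[0,0,0],[0,0,0]],
    [0,[0,0,0],[0,0,0]],
    [0,[0,0,0],[0,0,0]],
    [0,[0,0,0],[0,0,0]],
    [0,[0,0,0],[0,0,0]],
    [0,[0,0,0],[0,0,0]],
    [0,[0,0,-10],[0,0,0]],
    [0,[0,0,-20],[0,0,0]],
    [0,[0,0,-30],[0,0,0]]
  ]
}}

```text
time_s: 39.2
ee_pos: [487.0, -404.6, 146.6]
ee_rot: [150.2, -0.0, 63.3]
force: [0.2, -0.6, 0.1]
gripper_width: 88.9
gripper_force: 0.0
```

{"fn": "servo_tool", "kwargs": {
  "steps": [
    [0,[0,0,-35],[0,0,0]],
    [0,[0,0,-35],[0,0,0]],
    [0,[0,-40,-20],[0,0,0]],
    [0,[0,-40,-20],[0,0,0]],
    [0,[0,0,0],[0,0,0]],
    [0,[0,0,0],[0,0,0]],
    [0,[0,0,0],[0,0,0]],
    [0,[0,0,0],[0,0,0]],
    [0,[0,0,0],[0,0,0]],
    [0,[0,0,0],[0,0,0]]
  ]
}}

```text
time_s: 40.2
ee_pos: [377.2, -349.6, 202.1]
ee_rot: [150.0, -0.0, 63.3]
force: [0.1, 0.3, 0.0]
gripper_width: 91.0
gripper_force: 0.0
```

```bash
python3 - <<'E'
from fit import *
n=np.array([-.447,.224,.866]);x=np.array([.774,-.388,.5]);y=np.cross(n,x)
for cam in('side','wrist'):
    f=grab(cam);P=cloud(f)
    a=P.reshape(-1,3);a=a[~np.isnan(a[:,0])]
    for nm,o in(('hex',[587.1,-320.9,60]),('sq',[533.2,-428,60])):
        l=np.stack([(a-np.array(o))@v for v in(x,y,n)],1)
        k=l[(abs(l[:,0])<30)&(abs(l[:,1])<30)&(l[:,2]<60)]
        t=k[k[:,2]>33]
        g=k[(k[:,2]<23)&(k[:,2]>8)]
        if len(t)>5 and len(g)>20: print(cam,nm,'knob',len(t),np.percentile(t,[5,50,95],axis=0).round(1).tolist(),'plane',np.linalg.lstsq(np.c_[g[:,:2],np.ones(len(g))],g[:,2],rcond=None)[0].round(3))
print(state()['force'],state()['ee_pos'],state()['time_s'])
E
```

```text
side hex knob 71 [[-7.2, -10.9, 34.3], [1.6, -5.5, 39.3], [10.6, 8.1, 41.0]] plane [ 1.0000e-02 -1.0000e-03  1.8208e+01]
side sq knob 98 [[-7.4, -11.8, 33.8], [1.9, -4.8, 39.1], [10.6, 6.4, 41.0]] plane [ 3.0000e-03 -3.0000e-03  1.8042e+01]
wrist hex knob 586 [[-10.1, -8.5, 35.0], [-1.4, 0.3, 37.1], [7.8, 9.0, 38.6]] plane [-4.0000e-03 -4.0000e-03  1.5528e+01]
wrist sq knob 448 [[-10.2, -9.3, 35.3], [-1.6, -0.2, 37.2], [7.7, 8.6, 38.5]] plane [-3.0000e-03 -1.0000e-03  1.5547e+01]
[ 0.03764926 -0.12470705 -0.73231884] [ 377.00231358 -349.52275979  202.1499807 ] 40.3
```

Both plates are flat and within about 2 mm of centre.

```bash
python3 -c "
from workcell import ticket
print(ticket.job_done())"
```

```text
the job is handed in; nothing more can be done
None
```

Both plates were tipped onto their backs and set in their own pockets in the rack, flat and within about 2 mm of centre by the cameras; I released them, backed the arm clear and handed the job in at about 40 s (no verdict came back).

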